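# Tip the jade mixing stone out of its pocket and stand it up to dry

### The arm

A 7-joint arm with a two-finger parallel gripper is mounted at the origin on the work surface. World frame = base frame: x ahead of the robot, y to its left, z up, the work surface at z = 0. Lengths are in m, angles in degrees, forces in N, time in s.
With the tool pointing down it reaches from about 0.35 to 0.775 m from the base axis. Payload 3.1 kg.
Tool frame: the origin (TCP) lies on the centre line of the jaws, within the pads' length; the fingertips stand 17 mm ahead of it and the grasp point (between the pads) lies 2 mm behind it (robot.tip_reach is the distance from the TCP to the fingertips, in m); z points along the fingers, y is the direction in which the jaws open and shut (so a half turn about z gives the same grasp; the last joint's range is limited). The gripper opens to 85 mm and grips with 20 to 120 N. Pads are 22 mm wide; open, the fingers measure 114 mm over their backs; the gripper's body (76 mm by 85 mm) begins 54 mm behind the grasp point. The pads swing forward as they close: fully open they stand 13 mm farther back than shut.
Start: joints at [68.715, 17.813, 0.802, 86.603, -0.252, 75.585, -1.558], TCP at [0.178, -0.52, 0.248] pointing down, gripper open.
Joint ranges: [-154.91, 154.91], [-16.99, 109.72], [-72.82, 74.43], [7.12, 147.25], [-82.49, 262.49], [11.32, 116.49], [-174.64, 174.64]. Speed limits (degrees/s): [159.86, 159.86, 180, 180, 180, 180, 180].

### API

Orientations are given as [roll, pitch, yaw] about the fixed x, y, z axes, in that order (R = Rz(yaw) Ry(pitch) Rx(roll)).
In Python, from station import robot, fingers, vision, workorder, recognise gives the robot as it stands. Calls block until the motion is done:
- robot.move_to(position, orientation): joint-space move of the TCP to a pose.
- robot.line_to(position, orientation=None, velocity=0.15, f_stop=None): straight line of the TCP; orientation=None keeps the orientation; velocity is the mean speed in m/s. With f_stop (N) it stops when the force on the tool has changed by that much, and returns True; else False.
- robot.move_j(angles): joint-space move.
- fingers.gripper_to(opening, force=None): opening from 0.0 (shut) to 1.0 (fully open); force is the grip in N (None keeps the last); returns when the fingers have stopped.
- robot.pause(seconds).
- robot.inverse_kinematics(position, orientation): joint angles nearest the present ones, or None.
- vision.grab_frame(name): name is "scene" or "top"; returns the picture (400x640x3 uint8, red, green, blue); there is no depth.
- vision.calibration(name): a dict with "mtx" (3x3 intrinsics, pixels), "k1" (the pictures are not rectified: a ray, as slopes to the right and down, at radius r is drawn at 1 + k1 r^2 times it, then the intrinsics apply), "extrinsics" (4x4, takes a point from world to camera coordinates). Camera axes: x right, y up, looking along -z (the intrinsics and any distortion apply to the point x, -y, -z); pixel columns grow to the right and rows downward; lengths in m; the calibration is good to about 2 mm. A picture is of the moment at which its call begins. calibration takes no time and is no camera call.
A pose or a line that the arm cannot do raises robot.PlanningError and nothing moves.
- workorder.close_job(): hands the job in, once; it reports no verdict.
Trained networks look in the newest picture that a camera, given by its name, has taken for a name from the list of things; names that differ only in an ending like _2 or _b are one class to them, and where a whole thing is asked for, a point or a joint stands for the part that bears it (a point fixed in the world has none). Each returns a list of dicts, best first, with "p" (0 to 1); they miss things now and then, are a little off and sometimes report something else, mostly with a low value. They report only what shows in the picture. A call takes as long as a camera call. They do not tell look-alikes from the thing itself.
- recognise(label, camera): "rect" ([centre column, centre row, width, height] in pixels, round what is visible of it).
Readings, each from a call of its own:
- robot.current_time_s(): time.
- robot.current_joint_positions(): joint angles.
- robot.current_dq(): joint speeds.
- robot.current_joint_torque(): joint torques, N m.
- robot.current_tool_pos(): TCP position.
- robot.current_eef_rot(): TCP orientation.
- robot.current_contact_force(): force on the tool from outside, world axes, zero at the start.
- robot.current_torque(): the same for the moment, N m.
- robot.current_finger_gap(): opening from 0.0 (shut) to 1.0 (fully open).
Only numpy, scipy, OpenCV 4.12 (cv2) and the standard library are available. Lean on these libraries where they do the work, as an engineer would, in place of code of your own. Each camera call takes 0.05 s, during which the arm holds its last target. There are 200 camera calls.

### The job

At the nail station two round mixing stones lie sunk in the pockets of a wooden tray. Press the free edge of the green jade stone down into the tipping well so that its other edge tilts up and stays up, grip it by that raised edge, and lower it (do not drop it) into the slot of the blue drying stand, left standing on edge there. Leave the pink stone in its pocket.

Things in the scene. Friction and masses are not known exactly. Their poses are not given: they have to be found in the camera images.
- jade_center (a point): Centre of the green disc, 60 mm across, 8 mm thick, 60 g; z = its axis. Starts flat in either pocket, top level with the collar. Press it 23 mm from its centre towards the tray's +x, down by 15 to 20 mm: it drops over the shelf edge into the well and stays leaning 60 to 70 degrees from level, its -x edge raised some 20 mm above the shelf, leaning to -x, free to pinch by its thickness.
- rose_center (a point): Centre of the pink disc, the same size, lying in the other pocket. It stays there.
- tray: Fixed wooden tray, 98 x 194 mm; origin on the table under its middle, z up. Pocket centres at x 0, y +48 and -48 mm. Shelf under the disc: x -16 to 2, 46 mm high. Beyond it (+x) a well: floor falling from 20 to 8 mm high, outer wall top at x 34, 28 mm high. Behind it (-x) floor 34 mm high. A collar, top 54 mm high, rings the disc with 1 mm play on the -x half only, open at +x over the well.
- stand: Fixed blue drying stand, 72 (x) x 110 (y) mm, 40 mm high; origin on the table under its middle, z up. One slot along y through the middle: floor 10 mm above the table, 14 mm wide for 18 mm up, then flared to 36 mm; 86 mm long between end walls. The disc stands in it on edge, disc axis along the stand's x, centre 40 mm above the table.
Not all that is in view belongs to the job. What is shaped like the part that bears rose_center but purple is not meant.

How it is judged (in metres and radians):
On the way, in this order (a step that is already met when the one before it is completed fails the run):
1. the jade stone is tipped up steeply in its pocket, one edge raised, with nothing of the robot touching it (angle between jade_center's own z axis and vertical between 0.8 and 2.34 rad and height (world z) of jade_center below 0.06 m and x of jade_center in the frame of tray between -0.03 and 0.03 m and contact force between jade and the arm below 0.05 N and contact force between jade and the fingers below 0.05 N), for 0.2 s.
2. the jade stone is lowered on edge into the stand's slot while still held (x of jade_center in the frame of stand between -0.018 and 0.018 m and y of jade_center in the frame of stand between -0.02 and 0.02 m and angle between jade_center's own z axis and vertical between 1.05 and 2.09 rad and z of jade_center in the frame of stand below 0.055 m and contact force between the fingers and jade above 0.5 N), for 0.1 s.
At the end, for the whole second after the job is handed in: The jade stone stands on edge in the slot of the drying stand, at rest and released: its centre within 18 mm of the stand's middle across the slot and 20 mm along it, 30 to 46 mm above the table, its axis within 30 degrees of level; the pink stone lies flat within 15 mm of where it was (x of jade_center in the frame of stand between -0.018 and 0.018 m and y of jade_center in the frame of stand between -0.02 and 0.02 m and angle between jade_center's own z axis and vertical between 1.05 and 2.09 rad and z of jade_center in the frame of stand between 0.03 and 0.046 m and linear speed of jade below 0.02 m/s and angle between rose_center's own z axis and vertical below 0.15 rad and distance of rose_center from where it was at the start of the episode below 0.015 m); the robot touches nothing.
It fails at once if the pink stone is moved by more than 15 mm or tipped by more than 17 degrees (distance of rose_center from where it was at the start of the episode above 0.015 m or angle between rose_center's own z axis and vertical above 0.3 rad).
It also fails if it takes over 48 s, if anything falls off the work surface, if the arm or the gripper's body presses on something with over 40 N, if the wrist force passes 120 N, or if a joint passes its speed limit or range.

## Working session

There is one attempt and no reset: what is moved stays moved. The work goes in short steps, each a Python script; the robot and the scene stay as the last script left them, time stands still between calls to the robot, and variables do not carry over. Pictures are saved under pics/ and viewed, about 8 in all and at most 12, crops included, and the job is handed in when it is done.

```bash
mkdir -p pics; ls; python3 - <<'E'
from station import robot, fingers, vision, recognise
import cv2,numpy as np
for c in("scene","top"):
    im=vision.grab_frame(c); cv2.imwrite(f"pics/{c}0.png",im[:,:,::-1])
    k=vision.calibration(c); print(c,k)
    for l in("jade_center","rose_center","tray","stand"):
        print(l,[(np.round(d["rect"],1).tolist(),round(d["p"],2)) for d in recognise(l,c)][:4])
print(robot.current_time_s())
E
```

```text
pics
scene {'mtx': array([[452.74286604,   0.        , 311.72000179],
       [  0.        , 452.74286604, 200.64745787],
       [  0.        ,   0.        ,   1.        ]]), 'k1': -0.04852394171503278, 'extrinsics': array([[-0.02404465,  0.99966278, -0.00980733, -0.0473049 ],
       [-0.83184241, -0.01456496,  0.55482075,  0.40315557],
       [ 0.55449081,  0.02149862,  0.8319121 , -1.32475694],
       [ 0.        ,  0.        ,  0.        ,  1.        ]])}
jade_center [([336.3, 196.3, 22.4, 27.6], 0.85)]
rose_center [([435.5, 206.8, 27.4, 21.6], 0.92), ([382.4, 199.0, 27.5, 22.0], 0.57)]
tray [([357.4, 207.6, 95.1, 50.7], 0.77)]
stand [([214.7, 228.8, 52.6, 39.4], 0.63)]
top {'mtx': array([[369.52745236,   0.        , 319.72085204],
       [  0.        , 369.52745236, 200.40119692],
       [  0.        ,   0.        ,   1.        ]]), 'k1': -0.020358898470325393, 'extrinsics': array([[-0.01087889, -0.99966868, -0.02332769,  0.09352603],
       [ 0.99276592, -0.01358756,  0.11929462, -0.53837634],
       [-0.11957206, -0.02186114,  0.99258481, -0.64546314],
       [ 0.        ,  0.        ,  0.        ,  1.        ]])}
jade_center [([306.1, 222.0, 34.1, 36.6], 0.81)]
rose_center [([186.4, 231.6, 29.7, 32.3], 0.96), ([251.2, 213.8, 32.7, 34.6], 0.66), ([279.9, 214.3, 105.5, 63.5], 0.32)]
tray [([279.6, 214.8, 109.9, 62.2], 0.76)]
stand [([250.1, 214.6, 34.8, 32.4], 0.72), ([450.4, 188.4, 67.9, 43.0], 0.63)]
0.5
```

View pics/top0.png

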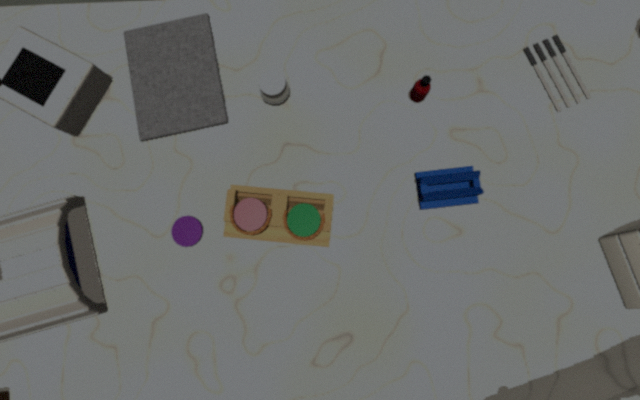

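View pics/scene0.png

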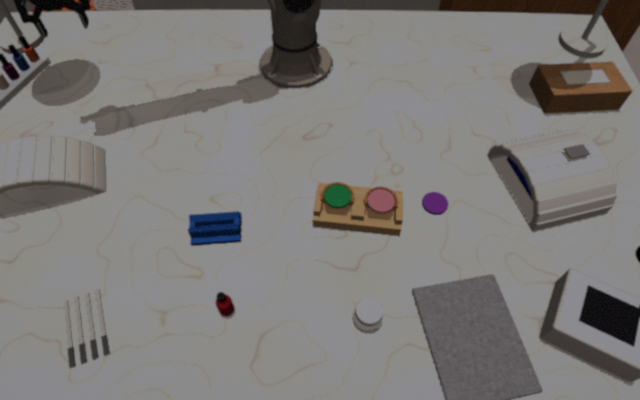

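```bash
cat > h.py <<'E'
import numpy as np,cv2
from station import robot,fingers,vision,workorder,recognise
F=np.diag([1.,-1,-1])
def proj(c,P):
    k=vision.calibration(c);E=k["extrinsics"]
    q=(np.atleast_2d(P)@E[:3,:3].T+E[:3,3])@F
    s=q[:,:2]/q[:,2:];s=s*(1+k["k1"]*(s**2).sum(1,keepdims=True))
    return s@k["mtx"][:2,:2].T+k["mtx"][:2,2]
def ray(c,px,z):
    k=vision.calibration(c);E=k["extrinsics"]
    d=(np.array(px)-k["mtx"][:2,2])/k["mtx"][0,0];s=d.copy()
    for _ in range(10): s=d/(1+k["k1"]*(s@s))
    R=E[:3,:3];o=-R.T@E[:3,3];v=R.T@(F@np.r_[s,1])
    return o+v*(z-o[2])/v[2]
def T(p,yaw,L):
    c,s=np.cos(yaw),np.sin(yaw)
    L=np.atleast_2d(L);return L@np.array([[c,s,0],[-s,c,0],[0,0,1]])+np.array([p[0],p[1],0])
def mask(im,lo,hi,box,smin=90,vmin=30):
    h=cv2.cvtColor(im,cv2.COLOR_RGB2HSV);m=cv2.inRange(h,(lo,smin,vmin),(hi,255,255))
    b=np.zeros_like(m);x,y,w,g=box;b[y:y+g,x:x+w]=m[y:y+g,x:x+w];return b
E
python3 - <<'E'
from h import *
from scipy.optimize import minimize
I={c:cv2.imread(f"pics/{c}0.png")[:,:,::-1].copy() for c in("scene","top")}
B={"top":dict(tray=(210,170,135,90),stand=(400,150,95,70)),"scene":dict(tray=(300,170,115,75),stand=(175,195,80,60))}
D={}
for n,lo,hi in(("jade",45,85),("rose",0,179)):
    for c in I:
        h=cv2.cvtColor(I[c],cv2.COLOR_RGB2HSV).astype(int)
        if n=="jade": m=mask(I[c],50,90,B[c]["tray"])
        else:
            m=mask(I[c],0,7,B[c]["tray"],40,60)|mask(I[c],168,179,B[c]["tray"],40,60)
        m=cv2.morphologyEx(m,cv2.MORPH_OPEN,np.ones((3,3)))
        N,l,s,ce=cv2.connectedComponentsWithStats(m);i=1+np.argmax(s[1:,4])
        p=ray(c,ce[i],.054);print(n,c,s[i],np.round(p,4));D[n,c]=p
def fit(n,dims,x0,hue,sm):
    Ms={}
    for c in I:
        m=mask(I[c],*hue,B[c][n],sm,25)
        m=cv2.morphologyEx(m,cv2.MORPH_OPEN,np.ones((2,2)))
        N,l,s,ce=cv2.connectedComponentsWithStats(m);i=1+np.argmax(s[1:,4])
        pts=cv2.findNonZero((l==i).astype(np.uint8));hm=np.zeros((400*4,640*4),np.uint8)
        cv2.fillConvexPoly(hm,cv2.convexHull(pts)*4+2,1);Ms[c]=cv2.dilate(hm,np.ones((4,4)))
    a,b,h=dims;L=np.array([[x*a/2,y*b/2,z] for x in(-1,1) for y in(-1,1) for z in(0,h)])
    def cost(x,cs=I,v=0):
        t=0
        for c in cs:
            q=np.round((proj(c,T(x[:2],x[2],L))+.5)*4).astype(np.int32)
            r=np.zeros_like(Ms[c]);cv2.fillConvexPoly(r,cv2.convexHull(q),1)
            t+=1-(r&Ms[c]).sum()/(r|Ms[c]).sum()
        return t
    for cs in(("top",),("scene",),("top","scene")):
        S=np.array([x0]+[np.array(x0)+d for d in np.diag([.02,.02,.2])])
        r=minimize(cost,x0,(cs,),method="Nelder-Mead",options=dict(initial_simplex=S,xatol=1e-5,fatol=1e-6))
        print(n,cs,r.x[:2].round(4),np.degrees(r.x[2]).round(2),r.fun.round(3))
    return r.x
for c in I:
    d=D["rose",c]-D["jade",c];print(c,np.hypot(*d[:2]),"yaw",np.degrees(np.arctan2(-d[0],d[1])),"mid",(D["rose",c]+D["jade",c])[:2]/2)
m=(D["rose","top"]+D["jade","top"])[:2]/2
t=fit("tray",(.098,.194,.054),[*m,0],(8,28),60)
p=ray("top",(449,188),.03);s=fit("stand",(.072,.11,.04),[p[0],p[1],0],(95,130),90)
np.save("fit.npy",np.array([t,s]))
V=[]
a,b=.098/2,.097
for (n,x,dm) in(("tray",t,(.098,.194,.054)),("stand",s,(.072,.11,.04))):
  for c in("top","scene"):
    x0,y0,w,g=B[c][n];im=cv2.resize(I[c],None,fx=4,fy=4,interpolation=cv2.INTER_CUBIC)
    im=np.clip(im.astype(int)*1.6,0,255).astype(np.uint8)
    a,b,h=dm
    for z in(0,h):
        q=proj(c,T(x[:2],x[2],[[i*a/2,j*b/2,z] for i,j in((-1,-1),(1,-1),(1,1),(-1,1))]))
        cv2.polylines(im,[np.round((q+.5)*4).astype(np.int32)],True,(255,0,0) if z else (255,255,0),1)
    v=im[y0*4:(y0+g)*4,x0*4:(x0+w)*4];v=cv2.resize(v,(400,int(v.shape[0]*400/v.shape[1])))[:299];V.append(cv2.copyMakeBorder(v,0,299-v.shape[0],0,0,0))
cv2.imwrite("pics/fit.png",np.vstack([np.hstack(V[:2]),np.hstack(V[2:])])[:,:,::-1])
E
```

```text
jade scene [324 185  27  23 489] [0.506  0.1158 0.054 ]
jade top [287 203  33  33 867] [0.5035 0.116  0.054 ]
rose scene [367 188  29  25 558] [0.5162 0.2112 0.054 ]
rose top [233 198  34  33 909] [0.5146 0.2114 0.054 ]
scene 0.09597776111290365 yaw -6.056789422088261 mid [0.51110157 0.16350786]
top 0.09598080312724208 yaw -6.602237659617917 mid [0.50903627 0.1636954 ]
tray ('top',) [0.5105 0.1602] -6.73 0.046
tray ('scene',) [0.5197 0.1654] -6.78 0.081
tray ('top', 'scene') [0.512  0.1628] -6.26 0.217
stand ('top',) [ 0.5606 -0.1552] 7.9 0.099
stand ('scene',) [ 0.5694 -0.1483] 9.28 0.216
stand ('top', 'scene') [ 0.5635 -0.1526] 5.73 0.403
```

View pics/fit.png

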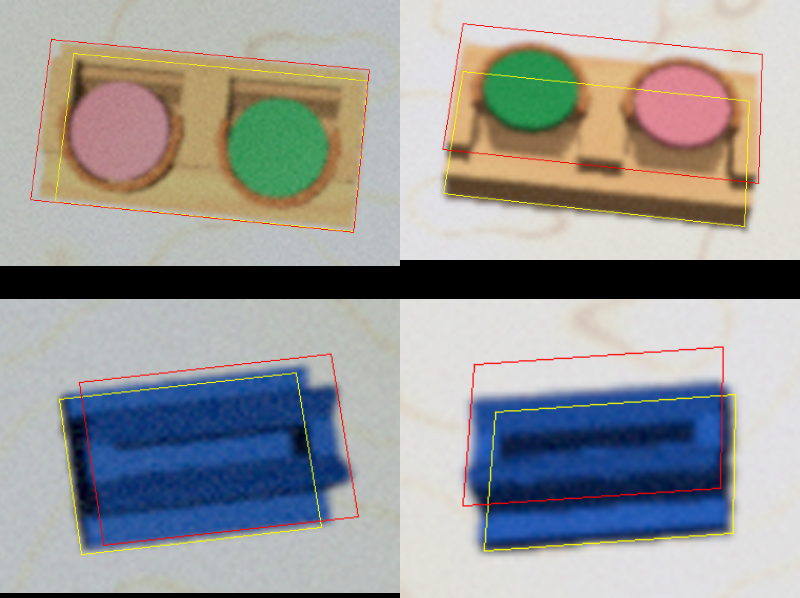

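```bash
python3 - <<'E'
from h import *
from scipy.optimize import differential_evolution
B={"top":(400,150,95,70),"scene":(175,195,80,60)};I={};M={}
for c in B:
    I[c]=cv2.imread(f"pics/{c}0.png")[:,:,::-1].copy();x,y,w,g=B[c]
    v=cv2.resize(I[c][y:y+g,x:x+w],None,fx=4,fy=4,interpolation=cv2.INTER_CUBIC)
    M[c]=((v[:,:,0]<60)).astype(np.uint8)   # red channel: stand dark, table bright
    print(c,M[c].sum()/16)
def model(x):
    out=[]
    for wb,wt,z0,z1 in((.072,.072,0,x[3]),(x[4],x[5],x[3],.04)):
        out.append(np.array([[i*w/2,j*.055,z] for w,z in((wb,z0),(wt,z1)) for i in(-1,1) for j in(-1,1)]))
    return out
def render(c,x):
    r=np.zeros_like(M[c])
    for L in model(x):
        q=np.round((proj(c,T(x[:2],x[2],L))-B[c][:2]+.5)*4).astype(np.int32);cv2.fillConvexPoly(r,cv2.convexHull(q),1)
    return r
def cost(x,cs=B): return sum(1-(render(c,x)&M[c]).sum()/(render(c,x)|M[c]).sum() for c in cs)
bd=[(.53,.59),(-.18,-.12),(0,.25),(.003,.03),(.02,.072),(.02,.072)]
for cs in(("top",),("scene",),("top","scene")):
    r=differential_evolution(cost,bd,args=(cs,),maxiter=60,popsize=8,seed=1);print(cs,r.x.round(4),np.degrees(r.x[2]),r.fun)
V=[]
for c in B:
    x,y,w,g=B[c];v=cv2.resize(I[c][y:y+g,x:x+w],None,fx=4,fy=4,interpolation=cv2.INTER_CUBIC);v=np.clip(v*1.8,0,255).astype(np.uint8)
    cs,_=cv2.findContours(render(c,r.x),0,1);cv2.drawContours(v,cs,-1,(255,0,0),1)
    cs,_=cv2.findContours(M[c],0,1);cv2.drawContours(v,cs,-1,(0,255,0),1)
    for L in([[0,-.043,.01],[0,.043,.01]],[[.018,-.043,.04],[.018,.043,.04]],[[-.018,-.043,.04],[-.018,.043,.04]]):
        q=np.round((proj(c,T(r.x[:2],r.x[2],L))-B[c][:2]+.5)*4).astype(int);cv2.line(v,q[0].tolist(),q[1].tolist(),(255,255,0),1)
    V.append(cv2.copyMakeBorder(v,0,280-v.shape[0],0,0,0))
cv2.imwrite("pics/stand.png",np.hstack(V)[:,:,::-1])
E
```

```text
top 2288.375
scene 1492.875Traceback (most recent call last):
  File "<stdin>", line 22, in <module>
    return fun(*args, **kwargs)
    ret = solver.solve()
    next(self)
    ~~~~^^^^^^
    energy = self.func(parameters)
    return self.f(x, *self.args)
           ~~~~~~^^^^^^^^^^^^^^^
  File "<stdin>", line 19, in cost
  File "<stdin>", line 19, in <genexpr>
  File "<stdin>", line 17, in render
  File "h.py", line 5, in proj
    k=vision.calibration(c);E=k["extrinsics"]
ValueError: time passes only in moves, steps and waits
```

```bash
python3 - <<'E'
s=open('h.py').read()
s=s.replace('vision.calibration(c)','CAL(c)').replace('F=np','import functools\nCAL=functools.lru_cache(vision.calibration)\nF=np',1)
open('h.py','w').write(s)
E
cat > sf.py <<'E'
from h import *
from scipy.optimize import differential_evolution
B={"top":(400,150,95,70),"scene":(175,195,80,60)};I={};M={}
for c in B:
    I[c]=cv2.imread(f"pics/{c}0.png")[:,:,::-1].copy();x,y,w,g=B[c]
    v=cv2.resize(I[c][y:y+g,x:x+w],None,fx=4,fy=4,interpolation=cv2.INTER_CUBIC)
    M[c]=((v[:,:,0]<60)).astype(np.uint8)
def model(x):
    return [np.array([[i*w/2,j*.055,z] for w,z in((wb,z0),(wt,z1)) for i in(-1,1) for j in(-1,1)])
      for wb,wt,z0,z1 in((.072,.072,0,x[3]),(x[4],x[5],x[3],.04))]
def render(c,x):
    r=np.zeros_like(M[c])
    for L in model(x):
        q=np.round((proj(c,T(x[:2],x[2],L))-B[c][:2]+.5)*4).astype(np.int32);cv2.fillConvexPoly(r,cv2.convexHull(q),1)
    return r
def cost(x,cs=B): return sum(1-(render(c,x)&M[c]).sum()/(render(c,x)|M[c]).sum() for c in cs)
bd=[(.53,.59),(-.18,-.12),(0,.25),(.003,.03),(.02,.072),(.02,.072)]
for cs in(("top",),("scene",),("top","scene")):
    r=differential_evolution(cost,bd,args=(cs,),maxiter=60,popsize=8,seed=1);print(cs,r.x.round(4),np.degrees(r.x[2]),r.fun)
V=[]
for c in B:
    x,y,w,g=B[c];v=cv2.resize(I[c][y:y+g,x:x+w],None,fx=4,fy=4,interpolation=cv2.INTER_CUBIC);v=np.clip(v*1.8,0,255).astype(np.uint8)
    cs,_=cv2.findContours(render(c,r.x),0,1);cv2.drawContours(v,cs,-1,(255,0,0),1)
    cs,_=cv2.findContours(M[c],0,1);cv2.drawContours(v,cs,-1,(0,255,0),1)
    for L in([[0,-.043,.01],[0,.043,.01]],[[.018,-.043,.04],[.018,.043,.04]],[[-.018,-.043,.04],[-.018,.043,.04]]):
        q=np.round((proj(c,T(r.x[:2],r.x[2],L))-B[c][:2]+.5)*4).astype(int);cv2.line(v,q[0].tolist(),q[1].tolist(),(255,255,0),1)
    V.append(cv2.copyMakeBorder(v,0,280-v.shape[0],0,0,0))
cv2.imwrite("pics/stand.png",np.hstack(V)[:,:,::-1])
E
timeout 500 python3 sf.py
```

```text
('top',) [ 0.5654 -0.1538  0.0954  0.0034  0.0442  0.0395] 5.463230932652344 0.041008385689124904
('scene',) [ 0.563  -0.1549  0.1056  0.0034  0.0321  0.0303] 6.053175276568187 0.03697247334495479
('top', 'scene') [ 0.5645 -0.154   0.1097  0.0049  0.0505  0.0339] 6.283301832071448 0.1056250650238465
```

View pics/stand.png

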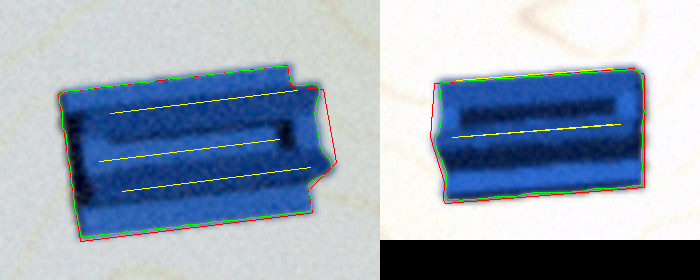

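```bash
cat >> h.py <<'E'
from scipy.spatial.transform import Rotation as Ro
TR=(np.array([.510,.1636]),np.radians(-6.3));ST=(np.array([.5643,-.1542]),np.radians(6.0))
def W(f,l): return T(f[0],f[1],l)[0]
def eul(R): return Ro.from_matrix(R).as_euler("xyz",degrees=True).tolist()
def grip_R(f,lean,sg=1):
    "tool z in frame's xz plane, lean deg off straight-down toward +x; tool y across"
    a=np.radians(lean);z=np.array([np.sin(a),0,-np.cos(a)]);y=sg*np.array([np.cos(a),0,np.sin(a)])
    return Ro.from_euler("z",f[1]).as_matrix()@np.c_[np.cross(y,z),y,z]
E
python3 - <<'E'
from h import *
fingers.gripper_to(0.0)
o=[180,0,-6.3]
p=W(TR,[.023,-.048,.12]);print(p,robot.tip_reach,robot.current_finger_gap())
robot.move_to(p.tolist(),o)
p[2]=.06+robot.tip_reach;robot.line_to(p.tolist(),velocity=.15)
p[2]=.036+robot.tip_reach;print(robot.line_to(p.tolist(),velocity=.04,f_stop=25),robot.current_tool_pos(),robot.current_contact_force())
p[2]=.13;robot.line_to(p.tolist(),velocity=.12)
p=W(TR,[-.16,-.10,.25]);robot.move_to(p.tolist(),o)
V=[]
for c,b in(("top",(210,170,135,90)),("scene",(300,170,115,75))):
    im=vision.grab_frame(c);cv2.imwrite(f"pics/{c}1.png",im[:,:,::-1]);x,y,w,g=b
    v=cv2.resize(im[y:y+g,x:x+w],(400,266),interpolation=cv2.INTER_CUBIC);V.append(np.clip(v*1.6,0,255).astype(np.uint8))
cv2.imwrite("pics/tip.png",np.hstack(V)[:,:,::-1]);print(robot.current_time_s())
for l in (20,25,30):
  for sg in(1,-1):
    r=robot.inverse_kinematics(W(TR,[0,-.048,.075]).tolist(),eul(grip_R(TR,l,sg)));print(l,sg,None if r is None else np.round(r))
for sg in(1,-1):
    r=robot.inverse_kinematics(W(ST,[0,0,.075]).tolist(),eul(grip_R(ST,0,sg)));print(sg,None if r is None else np.round(r))
E
```

```text
[0.52759386 0.11336598 0.12      ] 0.017 0.0022107573485966
False [0.52836992 0.11321885 0.05311533] [ 2.62973129 -0.69962213  0.57939985]
6.8417
20 1 [ 29.  28. -62. 120.  57.  42. -75.]
20 -1 [ -73.   26.   65.  124.  -36.   29. -171.]
25 1 [ 23.  22. -54. 125.  62.  35. -83.]
25 -1 [ -76.   25.   65.  128.  -37.   21. -172.]
30 1 [ 12.  18. -42. 129.  71.  29. -94.]
30 -1 [ -79.   24.   65.  132.  -41.   13. -169.]
1 [ 51.  44. -58.  92.  40.  67. -11.]
-1 [  13.   30.    1.   94.   -0.   56. -160.]
```

View pics/tip.png

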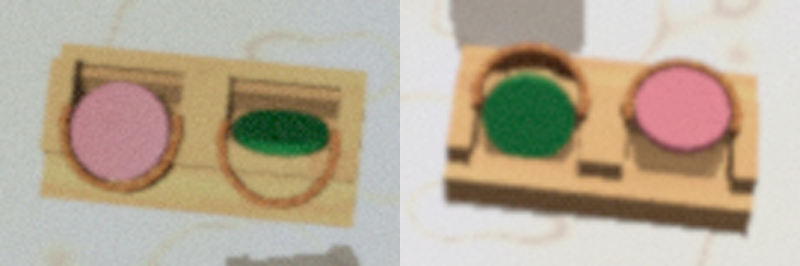

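```bash
cat > df.py <<'E'
from h import *
from scipy.optimize import differential_evolution
B={"top":(270,185,70,65),"scene":(310,175,60,50)};M={}
for c in B:
    im=cv2.imread(f"pics/{c}1.png")[:,:,::-1].copy();x,y,w,g=B[c]
    v=cv2.resize(im[y:y+g,x:x+w],None,fx=4,fy=4,interpolation=cv2.INTER_CUBIC).astype(int)
    m=(v[:,:,1]-v[:,:,0]>22).astype(np.uint8);M[c]=cv2.morphologyEx(m,cv2.MORPH_OPEN,np.ones((5,5)));print(c,M[c].sum()/16)
t=np.linspace(0,2*np.pi,40)
def pts(x):  # x,y,z in tray, lean deg
    a=np.radians(x[3]);u=np.array([np.cos(a),0,-np.sin(a)]);n=np.array([np.sin(a),0,np.cos(a)]);v=np.array([0,1,0])
    return np.vstack([np.array(x[:3])+.03*(np.outer(np.cos(t),u)+np.outer(np.sin(t),v))+s*.004*n for s in(-1,1)])
def render(c,x):
    r=np.zeros_like(M[c]);q=np.round((proj(c,T(*TR,pts(x)))-B[c][:2]+.5)*4).astype(np.int32)
    cv2.fillConvexPoly(r,cv2.convexHull(q),1);return r
def cost(x,cs=B): return sum(1-(render(c,x)&M[c]).sum()/(render(c,x)|M[c]).sum() for c in cs)
bd=[(-.02,.03),(-.058,-.038),(.025,.06),(45,80)]
for cs in(("top",),("top","scene")):
    r=differential_evolution(cost,bd,args=(cs,),maxiter=50,popsize=8,seed=1);x=r.x
    a=np.radians(x[3]);e=x[:3]-.03*np.array([np.cos(a),0,-np.sin(a)]);print(cs,x.round(4),r.fun,"raised",e.round(4),"world c",T(*TR,x[:3]).round(4))
E
python3 df.py
```

```text
top 361.625
scene 462.4375
('top',) [ 1.01000e-02 -4.76000e-02  2.51000e-02  6.77789e+01] 0.08575051513710574 raised [-0.0012 -0.0476  0.0529] world c [[0.5148 0.1152 0.0251]]
('top', 'scene') [ 9.20000e-03 -4.83000e-02  3.87000e-02  6.92791e+01] 0.23656639033371374 raised [-0.0014 -0.0483  0.0668] world c [[0.5138 0.1145 0.0387]]
```

```bash
python3 - <<'E'
from h import *
L=21;R=grip_R(TR,L);o=eul(R);d=R[:,2]
e=W(TR,[-.0014,-.048,.0668]);tcp=e-.004*d
robot.move_to((tcp-.08*d).tolist(),o)
fingers.gripper_to(0.27,force=30)
robot.line_to((tcp-.03*d).tolist(),velocity=.15)
hit=robot.line_to(tcp.tolist(),velocity=.05,f_stop=8)
print("hit",hit,tcp,robot.current_tool_pos(),robot.current_contact_force())
if not hit:
    fingers.gripper_to(0.0,force=30);g=robot.current_finger_gap();print("gap",g,robot.current_contact_force())
    if g>.06:
        robot.line_to((tcp+[0,0,.05]).tolist(),velocity=.06)
        robot.line_to((tcp+[0,0,.11]).tolist(),velocity=.12);print("gap",robot.current_finger_gap())
V=[]
for c,b in(("top",(210,150,135,90)),("scene",(280,120,150,100))):
    im=vision.grab_frame(c);cv2.imwrite(f"pics/{c}2.png",im[:,:,::-1]);x,y,w,g=b
    v=cv2.resize(im[y:y+g,x:x+w],(400,266),interpolation=cv2.INTER_CUBIC);V.append(np.clip(v*1.6,0,255).astype(np.uint8))
cv2.imwrite("pics/lift.png",np.hstack(V)[:,:,::-1]);print(robot.current_time_s())
E
```

```text
hit False [0.50191639 0.1162008  0.07053432] [0.50200966 0.11641715 0.07074556] [ 0.39237294 -0.35441424  0.06680166]
gap 0.0835740456889636 [ 0.58127695 -0.29625446 -0.0908496 ]
gap 0.07643506396558984
11.2417
```

View pics/lift.png

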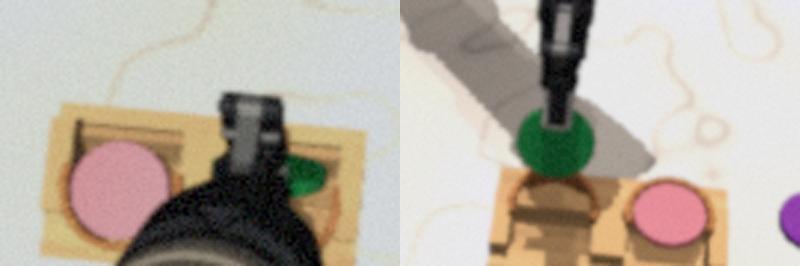

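```bash
python3 - <<'E'
from h import *
o=eul(grip_R(ST,0));p=W(ST,[0,0,.20])
robot.move_to(p.tolist(),o)
p[2]=.14;robot.line_to(p.tolist(),velocity=.1);robot.pause(.2)
print(p,robot.current_tool_pos(),robot.current_finger_gap(),robot.current_contact_force())
V=[]
for c,b in(("top",(400,140,105,70)),("scene",(165,165,105,70))):
    im=vision.grab_frame(c);cv2.imwrite(f"pics/{c}3.png",im[:,:,::-1]);x,y,w,g=b
    v=cv2.resize(im[y:y+g,x:x+w],(400,266),interpolation=cv2.INTER_CUBIC);v=np.clip(v*1.6,0,255).astype(np.uint8)
    q=proj(c,W(ST,[0,0,.14-.034]));
    t=np.linspace(0,6.28,40);q=proj(c,T(*ST,np.c_[0*t,.03*np.cos(t),.106+.03*np.sin(t)]))
    cv2.polylines(v,[np.round((q-[x,y]+.5)*400/w).astype(np.int32)],True,(255,0,0),1);V.append(v)
cv2.imwrite("pics/over.png",np.hstack(V)[:,:,::-1]);print(robot.current_time_s())
E
```

```text
[ 0.5643 -0.1542  0.14  ] [ 0.5648796  -0.15419965  0.14084157] 0.08034533135283184 [-0.80998848  0.41341852 -0.39732045]
13.3667
```

View pics/over.png

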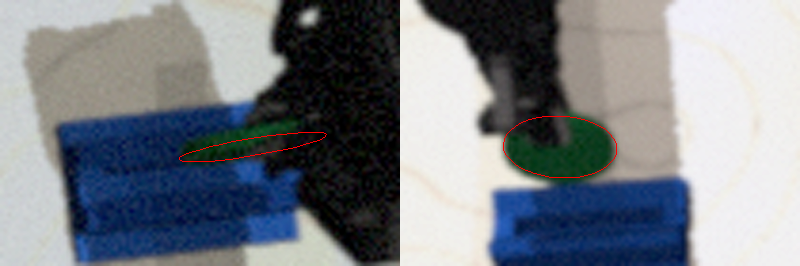

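```bash
python3 - <<'E'
from h import *
p=W(ST,[0,0,.095]);robot.line_to(p.tolist(),velocity=.08)
p[2]=.070;h=robot.line_to(p.tolist(),velocity=.02,f_stop=4);robot.pause(.4)
print(h,robot.current_tool_pos(),robot.current_finger_gap(),robot.current_contact_force())
V=[]
for c,b in(("top",(400,140,105,70)),("scene",(165,165,105,70))):
    im=vision.grab_frame(c);x,y,w,g=b
    v=cv2.resize(im[y:y+g,x:x+w],(400,266),interpolation=cv2.INTER_CUBIC);V.append(np.clip(v*1.6,0,255).astype(np.uint8))
cv2.imwrite("pics/low.png",np.hstack(V)[:,:,::-1]);print(robot.current_time_s())
E
```

```text
True [ 0.56420178 -0.15423097  0.07421398] 0.08450214982763765 [-0.66754828 -0.92458079  5.67955722]
15.5333
```

View pics/low.png

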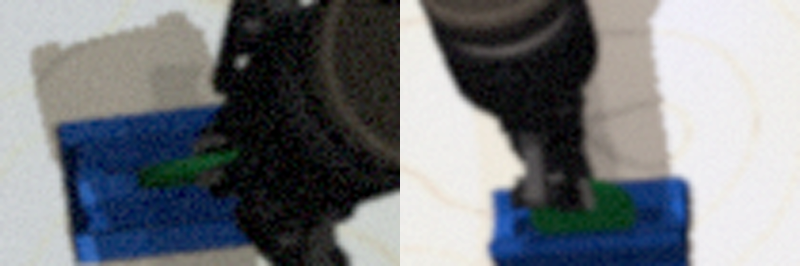

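```bash
python3 - <<'E'
from h import *
fingers.gripper_to(0.25);robot.pause(.3)
p=W(ST,[0,0,.0745]);p[2]=.11;robot.line_to(p.tolist(),velocity=.06)
p[2]=.22;robot.line_to(p.tolist(),velocity=.15)
robot.move_to(W(ST,[-.14,-.12,.25]).tolist(),eul(grip_R(ST,0)));robot.pause(.3)
V=[]
for c,b in(("top",(400,140,105,70)),("scene",(165,165,105,70))):
    im=vision.grab_frame(c);cv2.imwrite(f"pics/{c}4.png",im[:,:,::-1]);x,y,w,g=b
    v=cv2.resize(im[y:y+g,x:x+w],(400,266),interpolation=cv2.INTER_CUBIC);v=np.clip(v*1.6,0,255).astype(np.uint8)
    t=np.linspace(0,6.28,40);q=proj(c,T(*ST,np.c_[0*t,.03*np.cos(t),.04+.03*np.sin(t)]))
    cv2.polylines(v,[np.round((q-[x,y]+.5)*400/w).astype(np.int32)],True,(255,0,0),1);V.append(v)
    for l in("rose_center","jade_center"): print(c,l,[(np.round(d["rect"],1).tolist(),round(d["p"],2)) for d in recognise(l,c)][:2])
cv2.imwrite("pics/end.png",np.hstack(V)[:,:,::-1]);print(robot.current_time_s(),robot.current_contact_force())
E
```

```text
top rose_center [([186.8, 231.2, 32.3, 33.7], 0.61), ([250.3, 214.6, 31.0, 34.8], 0.57)]
top jade_center [([455.0, 186.6, 34.7, 9.9], 0.73)]
scene rose_center [([434.2, 204.9, 27.5, 25.2], 0.76), ([382.6, 202.8, 23.5, 25.5], 0.67)]
scene jade_center [([209.9, 220.8, 27.8, 17.4], 0.51)]
19.15 [-0.54277883 -0.04095316 -0.44568461]
```

View pics/end.png

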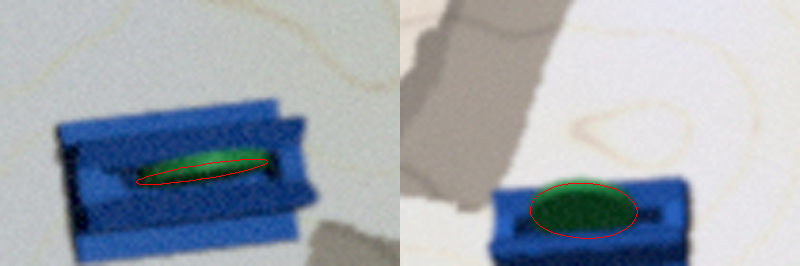

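```bash
python3 -c "
from station import workorder
print(workorder.close_job())"
```

```text
the job is handed in; nothing more can be done
None
```

The jade stone is standing on edge in the slot of the blue drying stand, released, and the job is handed in at about 19 s of the 48 s allowed. No verdict is reported.

I pressed the jade stone's free edge with shut fingers. It stayed tipped, with a measured lean of about 69°. I then pinched the raised edge at 30 N, lifted it and lowered it into the slot. Contact with the slot floor came with the TCP at z = 0.074 m, the height expected for the stone's centre at 40 mm.

**Final pictures:**
- **Jade stone:** it stands in the slot, on the expected outline along the slot. It tilts slightly against one side. I did not measure that tilt, but the slot should limit it to about 20°, and up to 30° is allowed.
- **Pink stone:** it is still in its pocket. Its detected position matches the start within about 1 px in the top view and 4 px by row in the scene view. I put the 4 px down to detector noise.
- **Arm:** it is clear of everything, and the remaining force reading is under 1 N.

**Measurements that disagreed:**
- My first box-shaped model of the stand fitted badly, so I refitted it with its stepped profile. After that the two cameras agreed to about 2.5 mm.
- The top camera alone placed the tipped stone's height wrongly. I used the fit from both cameras, which matched the shelf geometry.

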